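# Hang the ear defenders on the rail

## Task

The engraving is done: take the ear defenders (the headset with the big deep cups and the thick padded headband) off the table and hang them over the bar of the wooden rail, headband square across the bar and a cup on either side, so that they hang freely from the headband, about level and centred. Set them down gently on the bar, do not drop them, and leave the slim headphones standing where they are.

Things in the scene. Friction and masses are not known exactly. Their poses are not given: they have to be found in the camera images.
- defenders: Ear defenders, 0.22 kg, standing on two grey cups. Origin: underside, midway between cups; z up, x from cup to cup, y along the band's width; both ways alike. 150 mm tall, 145 over the cups; cups 70 tall, 56 wide (y), gap between them 72. Grip the padded crown by its 30 mm width (y): flat top z = 150, underside 122 mm, flat 40 mm along x; fingers must end above the underside, where the bar goes.
- bar_mid (a point): Middle of the axis of the rail's round wooden bar, 141 mm above the table. Bar 18 mm thick (top at 150 mm), level, along this frame's y, z up; 200 mm free between two posts that rise 14 mm above its axis. The rail does not move; feet 150 mm long along x under the posts, a flat stretcher 12 mm high under the bar.
- headphones: Slim cordless headphones, a bystander of like shape, but with a bare band 12 mm wide and small thin square pads (46 mm tall, 20 thick). 140 mm tall, 130 wide along x, standing on the pads. Origin: centre of the underside, z up. Leave them.
Things that resemble listed ones, but are neither listed nor needed, are in the scene too. What is shaped like the defenders but red is not meant.

How it is judged:
By the outcome, as a careful person would: the job done as asked, in the order asked, and still so for the second after the job is handed in, with the robot touching nothing.
It also fails if it takes over 46 s, if anything falls off the work surface, if the arm or the gripper's body presses on something with over 40 N, if the wrist force passes 120 N, or if a joint passes its speed limit or range.

## Robot

A 6-joint arm with a two-finger parallel gripper is mounted at the origin on the work surface. World frame = base frame: x ahead of the robot, y to its left, z up, the work surface at z = 0. Lengths are in m, angles in degrees, forces in N, time in s.
With the tool pointing down it reaches from about 0.35 to 0.875 m from the base axis. Payload 4.2 kg.
Tool frame: the origin (TCP) lies between the finger pads; the fingertips stand 8 mm ahead of it and the grasp point (between the pads) lies 11 mm behind it; x points along the fingers, y is the direction in which the jaws open and shut, and the axes are right-handed (so a half turn about x gives the same grasp; the last joint's range is limited). The gripper opens to 87 mm and grips with 3 to 60 N. Pads are 19 mm wide; open, the fingers measure 117 mm over their backs; the gripper's body (75 mm by 190 mm) begins 51 mm behind the grasp point.
Start: joints at [81.795, 22.042, 0.453, 0, -68.411, -14.817], TCP at [0.244, 0.575, 0.231] pointing down, gripper open.
Joint ranges: [-179.83, 179.83], [-69.29, 118.12], [-61.27, 80.66], [-181.25, 117.63], [-171.15, -9.14], [-177.46, 177.46]. Speed limits (degrees/s): [159.86, 159.86, 180, 180, 180, 180].

## Interface

Orientations are given as a 3x3 rotation matrix whose columns are the frame's x, y, z axes.
In Python, from station import r gives the robot as it stands. The module is installed in compiled form; this text tells all that it offers.
- The arm moves only by the tool move_arm, never from a script. Its argument "increments" is one flat list of numbers, 7 for each row, row after row: the turn, a rotation vector about the tool's x, y, z in degrees, then the shift along the tool's x, y, z in m, then the finger opening in m, from 0 to 0.087. A call has 1 to 12 rows; each row is the pose to reach, as a shift and turn from the pose commanded when the call began, along the tool's axes at that moment; what a row does not reach only later rows make up. A row lasts 1/12 s, in which the tool goes at most 41.7 mm and 7.16 degrees, less where a joint would pass 70% of its speed; a pose out of reach is approached as far as the arm can. A call with a gripper value outside its range is refused whole. The fingers move at their own pace and stop on an object; the grip force is fixed at half the most. Time passes only in rows, so rows that repeat a pose let the fingers close. It gives the time, the measured TCP pose, the force and the opening at its end, in the units of the state.
- r.sense(): the state, without advancing time (a new reading comes with each control period).
- r.capture(name): name is "scene" or "top" or "wrist"; returns the picture (384x512x3 uint8, red, green, blue); there is no depth.
- r.calibration(name): a dict with "fx", "fy", "cx", "cy" (pixels), "D" ([k1, k2, p1, p2, k3] as OpenCV has them; the pictures are not rectified), "rvec" (rotation vector, rad) and "tvec" (3), from world to camera coordinates, as OpenCV has them; the wrist camera has in their place "tool_from_camera" (4x4, takes a point from camera to tool coordinates, whose origin is the TCP and whose axes are the tool frame's). Camera axes: x right, y down, z forward; pixel columns grow to the right and rows downward; lengths in m; the calibration is good to about 2 mm. A picture is of the moment at which its call begins: read the wrist's pose just before it. calibration takes no time and is no camera call.
- r.finish_job(): hands the job in, once; it reports no verdict.
The state is a dict: "time_s": time; "joints": joint angles; "joint_velocities": joint speeds; "effort": joint torques, N m; "tcp_pos": TCP position; "ee_rot": TCP orientation; "wrist_force": force on the tool from outside, world axes, zero at the start; "moment": the same for the moment, N m; "gripper_width": opening from 0.0 (shut) to 1.0 (fully open).
Only numpy, scipy, OpenCV 4.12 (cv2) and the standard library are available. Lean on these libraries where they do the work, as an engineer would, in place of code of your own. Each camera call takes 0.05 s, during which the arm holds its last target.

## Working session

There is one attempt and no reset: what is moved stays moved. The work goes in short steps, Python scripts to look and compute and a tool call to move; the robot and the scene stay as the last step left them, time stands still between calls to the robot, and variables do not carry over. Pictures are saved under pics/ and viewed, and the job is handed in when it is done.

Besides the shell and the picture viewer there is one more tool, called after ">>>" by a JSON object that holds its "api" and its "payload". move_arm: Moves the arm, as the interface text tells. Its arguments: {"type":"object","properties":{"increments":{"type":"array","items":{"type":"number"}}},"required":["increments"]}

```bash
mkdir -p pics; cat > h.py <<'E'
from station import r
import numpy as np, cv2
def snap(n,f):
    im=r.capture(n); cv2.imwrite('pics/'+f,cv2.cvtColor(im,cv2.COLOR_RGB2BGR)); return im
def cam(n):
    c=r.calibration(n); K=np.array([[c['fx'],0,c['cx']],[0,c['fy'],c['cy']],[0,0,1.]]); D=np.array(c['D'],float)
    if 'rvec' in c:
        R=cv2.Rodrigues(np.array(c['rvec'],float))[0]; t=np.array(c['tvec'],float).ravel()
    else:
        s=r.sense(); T=np.eye(4); T[:3,:3]=np.array(s['ee_rot']);T[:3,3]=s['tcp_pos']
        M=np.linalg.inv(T@np.array(c['tool_from_camera'])); R=M[:3,:3]; t=M[:3,3]
    return K,D,R,t
def plane(n,px,z,C=None):
    K,D,R,t=C or cam(n)
    u=cv2.undistortPoints(np.array(px,float).reshape(-1,1,2),K,D).reshape(-1,2)
    d=np.c_[u,np.ones(len(u))]@R; o=-R.T@t
    return o+d*((z-o[2])/d[:,2])[:,None]
def proj(n,P,C=None):
    K,D,R,t=C or cam(n)
    return cv2.projectPoints(np.array(P,float).reshape(-1,3),cv2.Rodrigues(R)[0],t,K,D)[0].reshape(-1,2)
E
python3 - <<'E'
from h import *
snap('scene','s0.png');snap('top','t0.png');snap('wrist','w0.png')
s=r.sense();print(s)
for n in('scene','top'):
    K,D,R,t=cam(n);print(n,-R.T@t)
E
```

```text
{'time_s': 0.15, 'joints': array([ 8.17935847e+01,  2.20811830e+01,  3.99911642e-01, -1.80423146e-02,
       -6.84110808e+01, -1.48171825e+01]), 'joint_velocities': array([-0.00746088, -0.12426542,  0.23104597,  0.07289322, -0.01015588,
        0.04939492]), 'effort': array([-3.44355976e-04, -3.91051269e+01,  1.87586617e+01,  4.22233343e+00,
        1.23829697e-02, -1.34777674e-04]), 'tcp_pos': array([0.24426582, 0.57483633, 0.22972637]), 'ee_rot': array([[-5.19881099e-04, -3.91216639e-01, -9.20298468e-01],
       [-1.55353128e-03, -9.20297166e-01,  3.91216963e-01],
       [-9.99998658e-01,  1.63309876e-03, -1.29322185e-04]]), 'wrist_force': array([ 0.42692308, -0.92030777, -0.07548486]), 'moment': array([-0.0071373 ,  0.04262207,  0.01843699]), 'gripper_width': 1.0013356137978542}
scene [ 1.44437903 -0.30966078  1.10134637]
top [0.42695262 0.01219666 0.99839036]
```

```bash
python3 -c "
import cv2
for n in('s0','t0'):
    i=cv2.imread(f'pics/{n}.png');cv2.imwrite(f'pics/{n}b.png',cv2.resize(i,(800,600),interpolation=cv2.INTER_CUBIC))"
```

```text
(no output)
```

View pics/s0b.png

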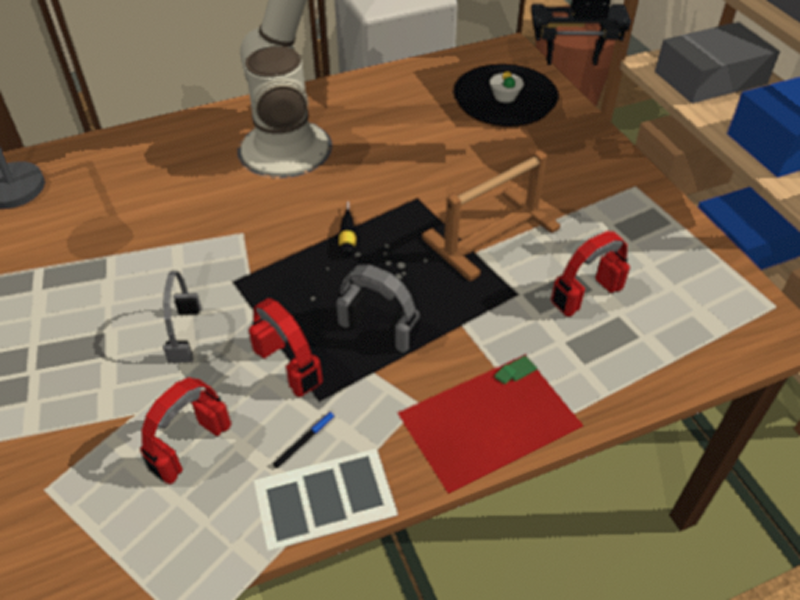

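View pics/t0b.png

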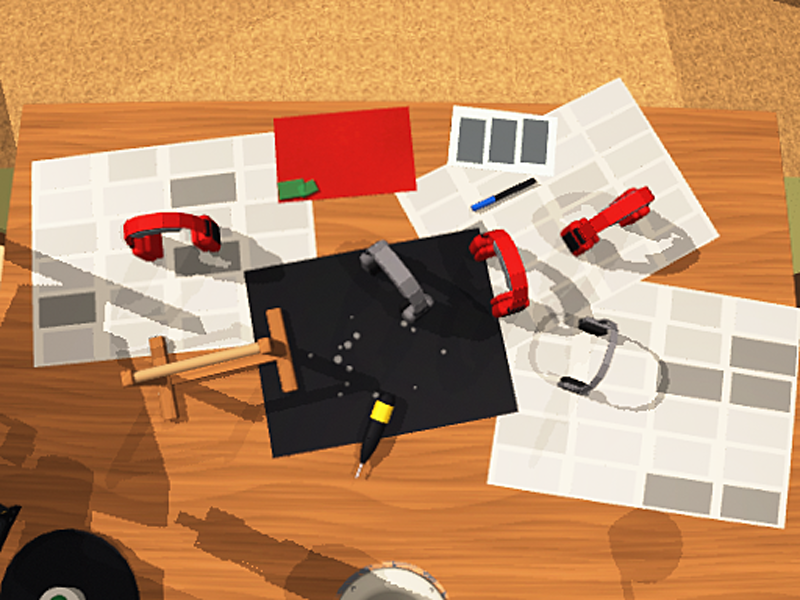

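View pics/w0.png

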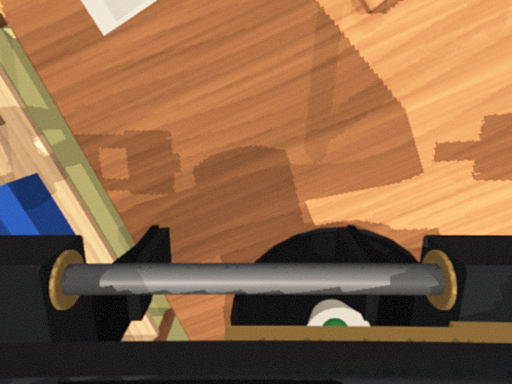

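The target candidates, in pixels of the 800-wide top view:
- Grey headset on the black mat, (397,280).
- Red headsets at (172,232), (503,272) and (608,218), all excluded by colour.
- Slim headphones at (598,355), with a thin band and small pads, excluded by shape.

I choose the grey one and will check it in a close crop.

```bash
python3 -c "
import cv2,numpy as np
t=cv2.imread('pics/t0.png');s=cv2.imread('pics/s0.png')
a=cv2.resize(t[145:215,220:290],(400,400),interpolation=cv2.INTER_CUBIC)
b=cv2.resize(s[160:230,205:275],(400,400),interpolation=cv2.INTER_CUBIC)
cv2.imwrite('pics/c0.png',np.hstack([a,b]))
cv2.imwrite('pics/c1.png',cv2.resize(t[185:275,70:200],(780,540),interpolation=cv2.INTER_CUBIC))
cv2.imwrite('pics/c2.png',cv2.resize(s[95:185,260:370],(733,600),interpolation=cv2.INTER_CUBIC))
"
```

```text
(no output)
```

View pics/c0.png

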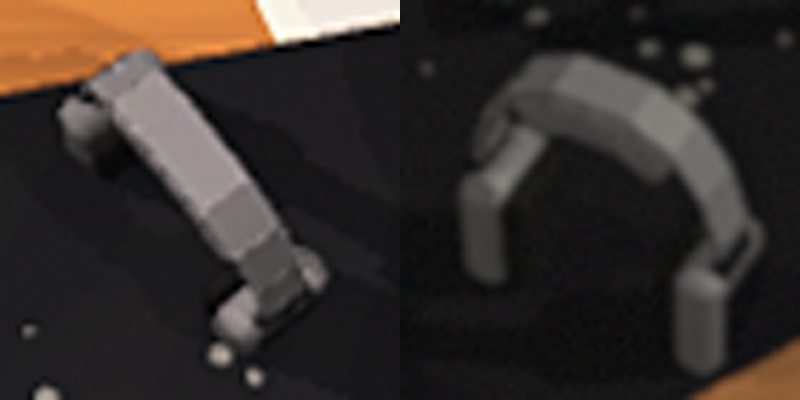

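View pics/c1.png

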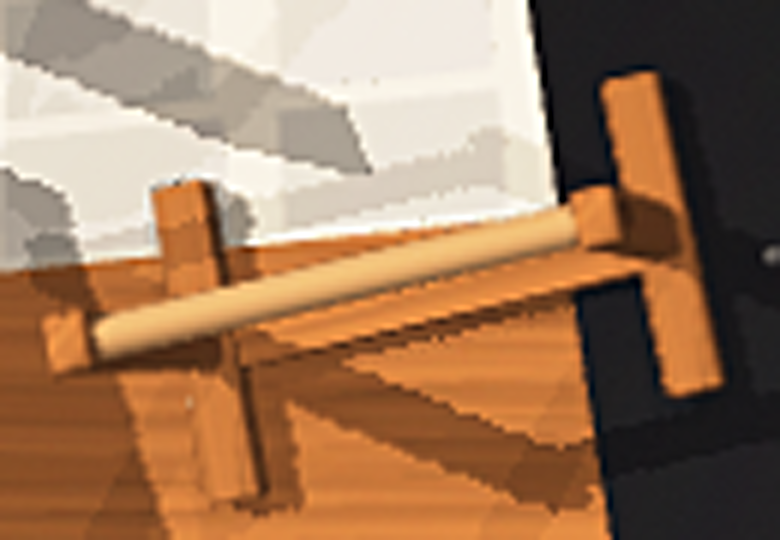

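View pics/c2.png

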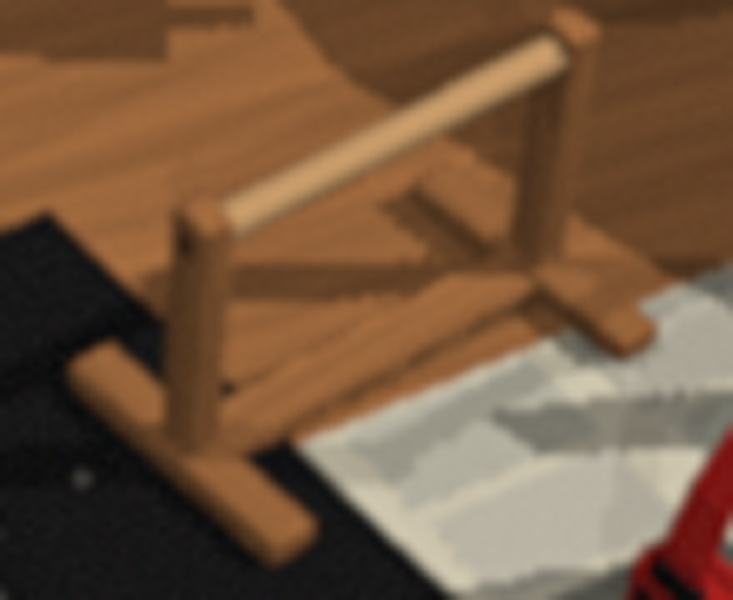

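The crop shows a thick padded grey band, so this is the defenders. Now I'll measure.

```bash
python3 - <<'E'
from h import *
def px(c,ox,oy,s): return (np.array(c,float)+.5)/s-.5+np.array([ox,oy])
ct=lambda c:px(c,220,145,400/70); cs=lambda c:px(c,205,160,400/70)
# crown light facet corners, top
P=plane('top',ct([(108,100),(155,65),(240,180),(200,215)]),.150);print('crown facet',P.round(4).tolist(),P.mean(0),[np.linalg.norm(P[i]-P[i-1]) for i in range(4)])
a=P.mean(0)
d=(P[2]+P[3]-P[0]-P[1])/2;print('ang',np.degrees(np.arctan2(d[1],d[0])))
# cup shapes in top
im=cv2.imread('pics/t0.png').astype(int);
sub=im[145:215,220:290];
sp=sub.max(2)-sub.min(2)
m=((sp<25)&(sub.max(2)>55)&(sub.max(2)<190)).astype(np.uint8)
n,l,st,ce=cv2.connectedComponentsWithStats(m);k=1+st[1:,4].argmax();print(st[k],ce[k])
cv2.imwrite('pics/m0.png',cv2.resize((l==k).astype(np.uint8)*255,(400,400)))
# bar
b=lambda c:px(c,70,185,6)
B=plane('top',b([(92,315),(100,358),(570,210),(580,243)]),.141);print('bar',B.round(4).tolist())
e0=B[:2].mean(0);e1=B[2:].mean(0);print(np.linalg.norm(e1-e0),(e0+e1)/2,np.degrees(np.arctan2(*(e1-e0)[[1,0]])))
s=lambda c:px(c,260,95,733/110)
S=plane('scene',s([(225,208),(240,235),(552,38),(565,68)]),.141);print('bar scene',S.round(4).tolist())
e0=S[:2].mean(0);e1=S[2:].mean(0);print(np.linalg.norm(e1-e0),(e0+e1)/2,np.degrees(np.arctan2(*(e1-e0)[[1,0]])))
# predicted
th=np.arctan2(d[1],d[0]);X=np.array([np.cos(th),np.sin(th),0]);Y=np.array([-X[1],X[0],0]);o=np.array([a[0],a[1],0])
for n,f,ofs in(('top','t0',(220,145)),('scene','s0',(205,160))):
    i=cv2.imread(f'pics/{f}.png')[ofs[1]:ofs[1]+70,ofs[0]:ofs[0]+70];i=cv2.resize(i,(560,560),interpolation=cv2.INTER_CUBIC)
    for sx in(-1,1):
        for p in [o+sx*.0725*X+sy*.028*Y+np.array([0,0,z]) for sy in(-1,1) for z in(0,.07)]+[o+sx*.02*X+sy*.015*Y+[0,0,.15] for sy in(-1,1)]+[o+sx*.02*X+sy*.015*Y+[0,0,.122] for sy in(-1,1)]:
            q=(proj(n,p)[0]-ofs+.5)*8; cv2.circle(i,tuple(int(v) for v in q),4,(0,255,0),-1)
    cv2.imwrite(f'pics/chk_{n}.png',i)
E
```

```text
crown facet [[0.6144, 0.0357, 0.15], [0.6299, 0.0159, 0.15], [0.5806, -0.0207, 0.15], [0.5654, -0.004, 0.15]] [0.5975681  0.00671262 0.15      ] [np.float64(0.06306704758750174), np.float64(0.025140054682467387), np.float64(0.061436130662439144), np.float64(0.02262744570190193)]
ang -142.1996240726438
[ 10   9  47  55 787] [34.6480305  32.66963151]
bar [[0.4263, 0.4063, 0.141], [0.4091, 0.4018, 0.141], [0.4725, 0.2121, 0.141], [0.4593, 0.2074, 0.141]]
0.2002083419999061 [0.44181954 0.30689842 0.141     ] -76.07691846632282
bar scene [[0.4584, 0.218, 0.141], [0.4771, 0.2163, 0.141], [0.4088, 0.4091, 0.141], [0.4305, 0.4037, 0.141]]
0.19526622669014929 [0.44369986 0.31176995 0.141     ] 104.25770522558068
```

View pics/chk_top.png

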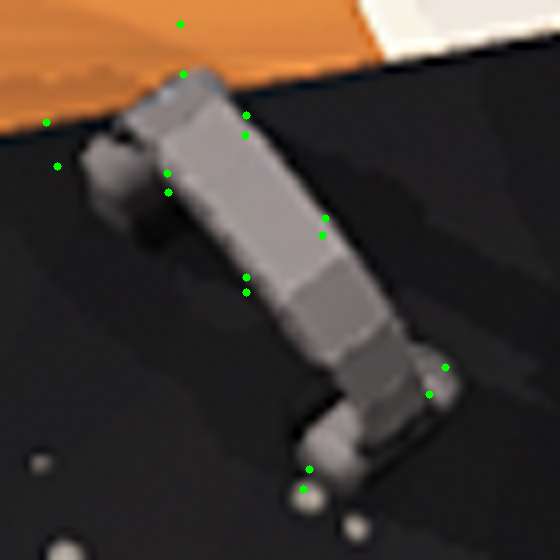

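View pics/chk_scene.png

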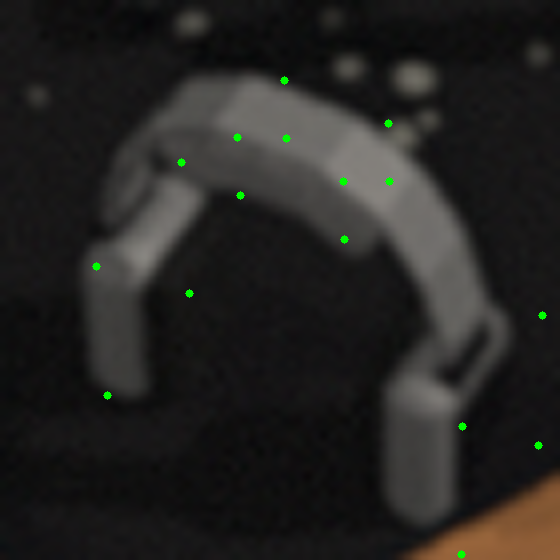

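```bash
python3 - <<'E'
from h import *
c=r.calibration('wrist');print(np.round(c['tool_from_camera'],4),c['fx'],c['cx'],c['cy'])
# desired: tool yaw so that tool y is along Y of defenders (angle 38+90=128 or -52)
s=r.sense();R=np.array(s['ee_rot']);print('tool y ang',np.degrees(np.arctan2(R[1,1],R[0,1])),'tool z ang',np.degrees(np.arctan2(R[1,2],R[0,2])))
for t in([.48,-.07,.30],[.53,.07,.30],[.592,0,.3]):print(R.T@(np.array(t)-s['tcp_pos']))
E
```

```text
[[-6.000e-04 -2.729e-01  9.620e-01 -1.533e-01]
 [ 1.000e+00  3.000e-04  7.000e-04 -4.000e-04]
 [-5.000e-04  9.620e-01  2.729e-01 -7.610e-02]
 [ 0.000e+00  0.000e+00  0.000e+00  1.000e+00]] 334.22726554392307 252.5718050855449 191.76440696306506
tool y ang -113.03025592318848 tool z ang 156.96975617746148
[-0.06939432  0.50133268 -0.46922581]
[-0.06963781  0.35293024 -0.46047035]
[-0.06956129  0.39309561 -0.54491405]
```

>>> {"api": "move_arm", "payload": {"increments": [60,0,0,-0.07,0.2,-0.27,0.087,60,0,0,-0.07,0.2,-0.27,0.087,60,0,0,-0.07,0.2,-0.27,0.087,60,0,0,-0.07,0.2,-0.27,0.087,60,0,0,-0.07,0.2,-0.27,0.087,60,0,0,-0.07,0.2,-0.27,0.087,60,0,0,-0.07,0.2,-0.27,0.087,60,0,0,-0.07,0.2,-0.27,0.087,60,0,0,-0.07,0.2,-0.27,0.087]}}

```text
time_s: 0.9
tcp_pos: [0.4164, 0.2817, 0.3022]
ee_rot: [[0.002, -0.994, -0.113], [0.001, -0.113, 0.994], [-1.0, -0.002, 0.0]]
wrist_force: [-0.0, 0.6, 0.4]
gripper_width: 0.997
```

```bash
python3 - <<'E'
from h import *
s=r.sense();R=np.array(s['ee_rot']);print(s['time_s'],s['tcp_pos'],s['joints'],'tool y ang',np.degrees(np.arctan2(R[1,1],R[0,1])))
print(R.T@(np.array([.59,0,.3])-s['tcp_pos']))
E
```

```text
0.9 [0.41643913 0.28168315 0.30224834] [ 5.26454019e+01  7.29950025e+00 -9.28317167e+00  6.32444018e-02
 -7.33212744e+01 -4.62034734e+01] tool y ang -173.53999709755433
[ 0.00237608 -0.14076223 -0.29942307]
```

>>> {"api": "move_arm", "payload": {"increments": [58.5,0,0,0,-0.14,-0.3,0.087,58.5,0,0,0,-0.14,-0.3,0.087,58.5,0,0,0,-0.14,-0.3,0.087,58.5,0,0,0,-0.14,-0.3,0.087,58.5,0,0,0,-0.14,-0.3,0.087,58.5,0,0,0,-0.14,-0.3,0.087,58.5,0,0,0,-0.14,-0.3,0.087,58.5,0,0,0,-0.14,-0.3,0.087,58.5,0,0,0,-0.14,-0.3,0.087,58.5,0,0,0,-0.14,-0.3,0.087,58.5,0,0,0,-0.14,-0.3,0.087]}}

```text
time_s: 1.82
tcp_pos: [0.5898, 0.0047, 0.3]
ee_rot: [[-0.001, -0.622, 0.783], [0.0, 0.783, 0.622], [-1.0, 0.001, -0.001]]
wrist_force: [0.1, 1.3, -0.8]
gripper_width: 1.002
```

```bash
python3 - <<'E'
from h import *
s=r.sense();R=np.array(s['ee_rot']);print(s['time_s'],s['tcp_pos'],s['joints'],'tool y ang',np.degrees(np.arctan2(R[1,1],R[0,1])))
C=cam('wrist'); i=snap('wrist','w1.png'); np.savez('w1.npz',K=C[0],D=C[1],R=C[2],t=C[3])
E
```

```text
1.8167 [0.58978193 0.00467594 0.29996003] [ 1.61626227e+01  1.63879423e+01  2.10454289e+00 -2.31112222e-02
 -7.57843745e+01 -6.76589013e+01] tool y ang 128.49801065676303
```

View pics/w1.png

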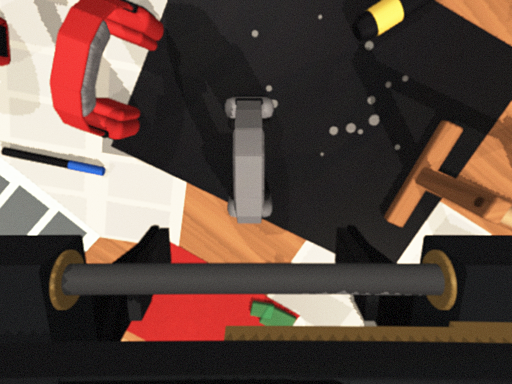

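```bash
python3 -c "
import cv2
i=cv2.imread('pics/w1.png')[85:235,195:305];cv2.imwrite('pics/w1c.png',cv2.resize(i,(440,600),interpolation=cv2.INTER_CUBIC))"
```

```text
(no output)
```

View pics/w1c.png

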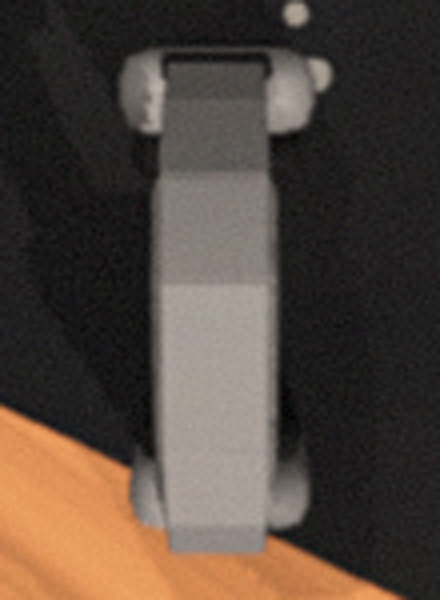

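```bash
python3 - <<'E'
from h import *
d=np.load('w1.npz');C=(d['K'],d['D'],d['R'],d['t'])
w=lambda c:(np.array(c,float)+.5)/4-.5+np.array([195,85])
P=plane('',w([(160,283),(271,283),(160,456),(274,456)]),.15,C);print(P.round(4))
c=P.mean(0);v=P[:2].mean(0)-P[2:].mean(0);print('c',c,'len',np.linalg.norm(v),'w',np.linalg.norm(P[0]-P[1]),'ang',np.degrees(np.arctan2(v[1],v[0])))
# cups mid at height .06 (y extents), far & near
Q=plane('',w([(120,95),(316,95),(131,490),(310,490)]),.045,C);print(Q.round(4))
v=Q[:2].mean(0)-Q[2:].mean(0);print(Q.mean(0),np.linalg.norm(v),'ang',np.degrees(np.arctan2(v[1],v[0])),np.linalg.norm(Q[0]-Q[1]),np.linalg.norm(Q[2]-Q[3]))
th=np.radians(np.degrees(np.arctan2(v[1],v[0])));X=np.array([np.cos(th),np.sin(th),0]);Y=np.array([-X[1],X[0],0]);o=np.array([c[0],c[1],0])
pts=[o+sx*a*X+sy*b*Y+[0,0,z] for sx in(-1,1) for sy in(-1,1) for a,b,z in((.0725,.028,0),(.0725,.028,.07),(.02,.015,.15),(.02,.015,.122),(.036,.028,.03))]
outs=[]
for n,f,ofs in(('top','t0',(220,145)),('scene','s0',(205,160)),('w','w1',(195,85))):
    i=cv2.imread(f'pics/{f}.png')[ofs[1]:ofs[1]+70,ofs[0]:ofs[0]+70] if n!='w' else cv2.imread('pics/w1.png')[85:235,175:325]
    if n=='w': ofs=(175,85)
    k=400/i.shape[0]; i=cv2.resize(i,(400,400),interpolation=cv2.INTER_CUBIC)
    for p in pts:
        q=(proj(n,p,C if n=='w' else None)[0]-ofs+.5)*k; cv2.circle(i,tuple(int(v) for v in q),2,(0,255,0),-1)
    outs.append(i)
cv2.imwrite('pics/chk2.png',np.hstack(outs[1:]));cv2.imwrite('pics/chk2t.png',outs[0])
R=np.array(r.sense()['ee_rot']);print(r.sense()['tcp_pos'],R.T@(c-np.array(r.sense()['tcp_pos'])))
E
```

```text
[[ 0.5829 -0.023   0.15  ]
 [ 0.5671 -0.0032  0.15  ]
 [ 0.6156  0.0023  0.15  ]
 [ 0.5988  0.0234  0.15  ]]
c [ 5.91104103e-01 -1.27137650e-04  1.50000000e-01] len 0.041349211807201594 w 0.025379704264993558 ang -141.17278638982785
[[ 0.5633 -0.0599  0.045 ]
 [ 0.5272 -0.0145  0.045 ]
 [ 0.6592  0.0173  0.045 ]
 [ 0.6233  0.0623  0.045 ]]
[0.59325365 0.00130852 0.045     ] 0.1230924575012824 ang -141.26439551605523 0.05799340983521362 0.0575503295886759
[0.5896343  0.00531763 0.30035241] [ 0.15035077 -0.00524459 -0.0021893 ]
```

View pics/chk2.png

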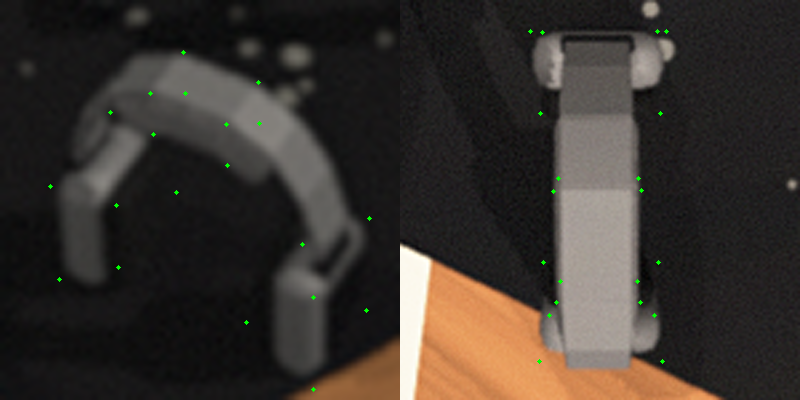

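>>> {"api": "move_arm", "payload": {"increments": [0,0,0,0.04,-0.005,-0.002,0.087,0,0,0,0.08,-0.005,-0.002,0.087,0,0,0,0.11,-0.005,-0.002,0.087,0,0,0,0.13,-0.005,-0.002,0.087,0,0,0,0.145,-0.005,-0.002,0.087,0,0,0,0.155,-0.005,-0.002,0.087,0,0,0,0.162,-0.005,-0.002,0.087,0,0,0,0.165,-0.005,-0.002,0.087,0,0,0,0.165,-0.005,-0.002,0.087,0,0,0,0.165,-0.005,-0.002,0.087]}}

```text
time_s: 2.7
tcp_pos: [0.5922, 0.0, 0.1366]
ee_rot: [[0.002, -0.623, 0.782], [0.0, 0.782, 0.623], [-1.0, -0.001, 0.002]]
wrist_force: [0.8, 0.9, 0.8]
gripper_width: 0.998
```

```bash
python3 - <<'E'
from h import *
s=r.sense();print(s['tcp_pos'],s['wrist_force'])
C=cam('wrist'); i=snap('wrist','w2.png'); snap('scene','s2.png')
p=cv2.imread('pics/s2.png')[120:240,160:320];cv2.imwrite('pics/s2c.png',cv2.resize(p,(800,600),interpolation=cv2.INTER_CUBIC))
E
```

```text
[5.92218600e-01 1.94540860e-05 1.36582347e-01] [0.84966871 0.87869762 0.77818675]
```

View pics/s2c.png

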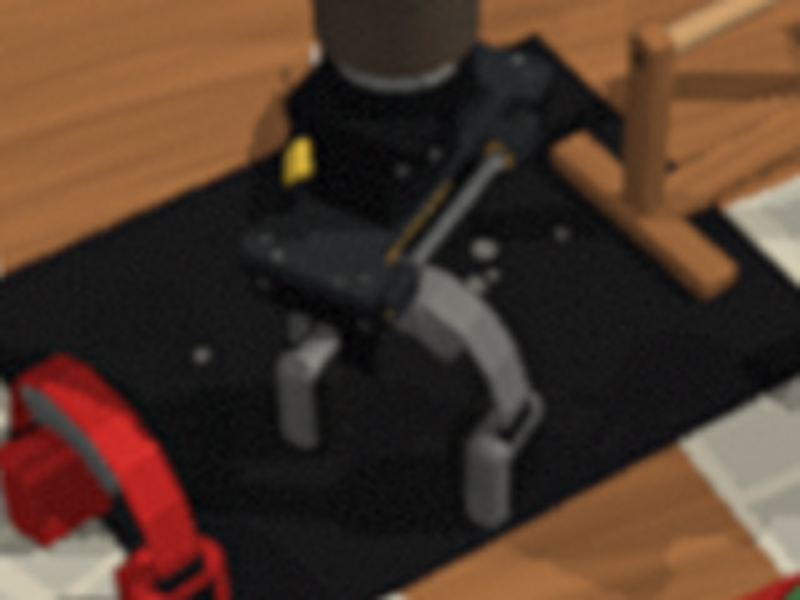

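View pics/w2.png

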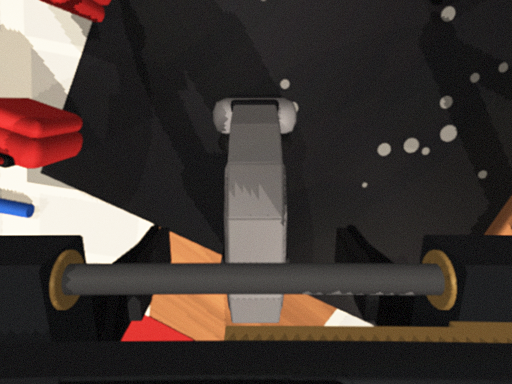

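The scene crop shows the fingers straddling the crown with no contact. In the wrist view the band is centred at column 256 between the fingers. Closing now.

>>> {"api": "move_arm", "payload": {"increments": [0,0,0,0,0,0,0.06,0,0,0,0,0,0,0.04,0,0,0,0,0,0,0.032,0,0,0,0,0,0,0.02,0,0,0,0,0,0,0.01,0,0,0,0,0,0,0.01,0,0,0,0,0,0,0.01,0,0,0,0,0,0,0.01,0,0,0,0,0,0,0.01,0,0,0,0,0,0,0.01,0,0,0,0,0,0,0.01,0,0,0,0,0,0,0.01]}}

```text
time_s: 3.8
tcp_pos: [0.5916, -0.0004, 0.1355]
ee_rot: [[-0.0, -0.622, 0.783], [-0.0, 0.783, 0.622], [-1.0, 0.0, -0.0]]
wrist_force: [-0.4, 0.1, 0.2]
gripper_width: 0.345
```

```bash
python3 - <<'E'
from h import *
s=r.sense();print(s['tcp_pos'],s['wrist_force'],s['gripper_width']*87)
E
```

```text
[ 5.91560759e-01 -3.59864121e-04  1.35492270e-01] [-0.37271631  0.14636989  0.15542225] 30.014747014367003
```

Gripped at 30.0 mm, as it should be. Lifting.

>>> {"api": "move_arm", "payload": {"increments": [0,0,0,-0.005,0,0,0.01,0,0,0,-0.015,0,0,0.01,0,0,0,-0.03,0,0,0.01,0,0,0,-0.05,0,0,0.01,0,0,0,-0.075,0,0,0.01,0,0,0,-0.1,0,0,0.01,0,0,0,-0.125,0,0,0.01,0,0,0,-0.15,0,0,0.01,0,0,0,-0.17,0,0,0.01,0,0,0,-0.185,0,0,0.01,0,0,0,-0.195,0,0,0.01,0,0,0,-0.2,0,0,0.01]}}

```text
time_s: 4.8
tcp_pos: [0.5919, -0.0004, 0.3377]
ee_rot: [[0.003, -0.622, 0.783], [0.001, 0.783, 0.622], [-1.0, -0.001, 0.003]]
wrist_force: [0.2, -0.2, -2.7]
gripper_width: 0.342
```

```bash
python3 - <<'E'
from h import *
s=r.sense();R=np.array(s['ee_rot']);print(s['tcp_pos'],s['wrist_force'],s['moment'],s['gripper_width']*87)
C=cam('wrist');snap('wrist','w3.png')
# target: bar mid approx; tool y ang 103.9 to 104.3
print(R.T@(np.array([.4425,.3095,.335])-s['tcp_pos']),np.degrees(np.arctan2(R[1,1],R[0,1])))
E
```

```text
[ 5.91860215e-01 -3.77993953e-04  3.37696423e-01] [ 0.15569086 -0.15666626 -2.72413338] [ 0.06488287 -0.17789384 -0.00728225] 29.738551247806843
[0.00245164 0.3355224  0.07588693] 128.47952138574303
```

View pics/w3.png

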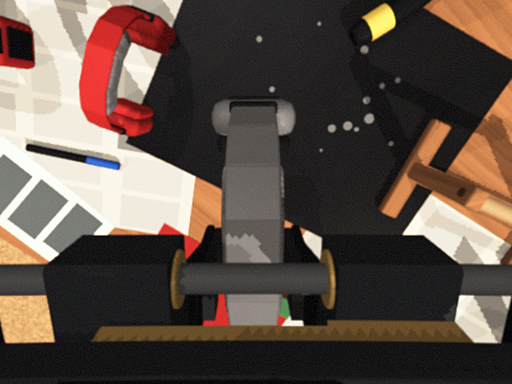

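>>> {"api": "move_arm", "payload": {"increments": [2,0,0,0,0.015,0.003,0.01,4,0,0,0,0.045,0.01,0.01,7,0,0,0,0.08,0.018,0.01,10,0,0,0,0.12,0.027,0.01,13,0,0,0,0.16,0.036,0.01,15,0,0,0,0.2,0.045,0.01,18,0,0,0,0.24,0.054,0.01,20,0,0,0,0.275,0.062,0.01,22,0,0,0,0.305,0.069,0.01,23.5,0,0,0,0.325,0.074,0.01,24.5,0,0,0,0.335,0.076,0.01,24.5,0,0,0,0.336,0.076,0.01]}}

```text
time_s: 5.85
tcp_pos: [0.4407, 0.3115, 0.334]
ee_rot: [[-0.002, -0.244, 0.97], [-0.002, 0.97, 0.244], [-1.0, -0.001, -0.003]]
wrist_force: [-0.5, -0.8, -2.2]
gripper_width: 0.341
```

```bash
python3 - <<'E'
from h import *
s=r.sense();R=np.array(s['ee_rot']);print(s['tcp_pos'],s['joint_velocities'],s['wrist_force'],s['gripper_width']*87,np.degrees(np.arctan2(R[1,1],R[0,1])))
snap('scene','s4.png')
s=r.sense();print(s['tcp_pos']);C=cam('wrist');snap('wrist','w4.png');np.savez('w4.npz',K=C[0],D=C[1],R=C[2],t=C[3])
i=cv2.imread('pics/w4.png')[70:240,56:456];cv2.imwrite('pics/w4c.png',cv2.resize(i,(800,340),interpolation=cv2.INTER_CUBIC))
p=cv2.imread('pics/s4.png')[20:200,230:400];cv2.imwrite('pics/s4c.png',cv2.resize(p,(566,600),interpolation=cv2.INTER_CUBIC))
E
```

```text
[0.44065366 0.31154156 0.33401992] [-0.94439623 -0.55791025 -0.55715585  0.69590302 -0.55386297  1.39806004] [-0.47431286 -0.84402766 -2.18815527] 29.63832014239144 104.12829614428516
[0.44109072 0.31059159 0.33427416]
```

View pics/w4c.png

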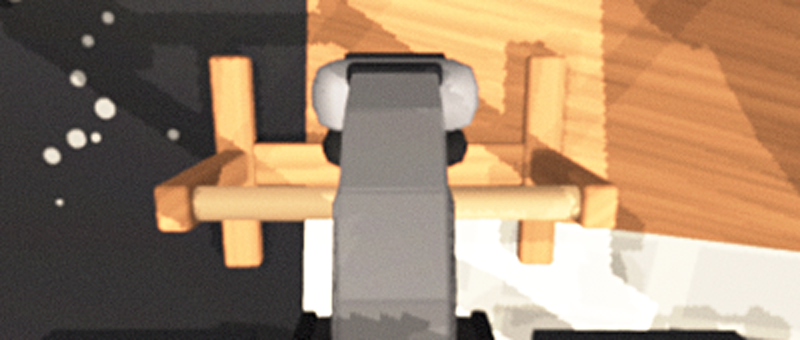

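View pics/s4c.png

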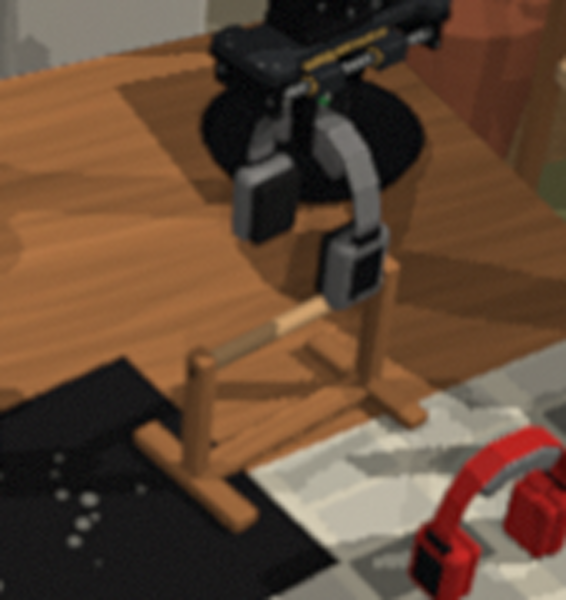

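```bash
python3 - <<'E'
from h import *
d=np.load('w4.npz');C=(d['K'],d['D'],d['R'],d['t'])
i=cv2.imread('pics/w4.png').astype(int)
for u in (160,190,210,290,310,335):print(u,[tuple(i[v,u]) for v in range(160,184,1)][::1] if u in(190,) else '')
w=lambda c:(np.array(c,float)+.5)/2-.5+np.array([56,70])
P=plane('',w([(195,186),(195,221),(580,189),(580,219)]),.141,C);print(P.round(4))
a=P[:2].mean(0);b=P[2:].mean(0);print('len',np.linalg.norm(a-b),'mid',(a+b)/2,'ang',np.degrees(np.arctan2(*(b-a)[[1,0]])),'th',np.linalg.norm(P[0]-P[1]))
s=r.sense();R=np.array(s['ee_rot']);print(s['tcp_pos'],R.T@((a+b)/2-s['tcp_pos']),np.degrees(np.arctan2(R[1,1],R[0,1])))
# crown of held: expected at obj flat z .15 -> tcp+.0145 ; check edges facet row 189..?, 
Q=plane('',w([(340,189),(448,189),(335,300),(453,300)]),s['tcp_pos'][2]+.0145,C);print((Q-s['tcp_pos'])@R)
# cups
Q=plane('',w([(313,95),(478,95)]),s['tcp_pos'][2]-.09,C);print((Q-s['tcp_pos'])@R)
E
```

```text
160 
190 [(np.int64(115), np.int64(186), np.int64(249)), (np.int64(105), np.int64(168), np.int64(243)), (np.int64(82), np.int64(129), np.int64(194)), (np.int64(104), np.int64(147), np.int64(195)), (np.int64(120), np.int64(171), np.int64(220)), (np.int64(129), np.int64(181), np.int64(232)), (np.int64(133), np.int64(188), np.int64(235)), (np.int64(138), np.int64(196), np.int64(238)), (np.int64(145), np.int64(201), np.int64(240)), (np.int64(145), np.int64(203), np.int64(242)), (np.int64(148), np.int64(207), np.int64(244)), (np.int64(149), np.int64(210), np.int64(246)), (np.int64(148), np.int64(209), np.int64(246)), (np.int64(149), np.int64(208), np.int64(245)), (np.int64(143), np.int64(203), np.int64(244)), (np.int64(145), np.int64(204), np.int64(243)), (np.int64(146), np.int64(202), np.int64(241)), (np.int64(137), np.int64(191), np.int64(238)), (np.int64(129), np.int64(182), np.int64(233)), (np.int64(112), np.int64(160), np.int64(213)), (np.int64(75), np.int64(100), np.int64(135)), (np.int64(46), np.int64(48), np.int64(57)), (np.int64(45), np.int64(40), np.int64(38)), (np.int64(43), np.int64(43), np.int64(45))]
210 
290 
310 
335 
[[0.4598 0.2068 0.141 ]
 [0.4785 0.21   0.141 ]
 [0.4118 0.4032 0.141 ]
 [0.4272 0.4083 0.141 ]]
len 0.20346977642823535 mid [0.44432796 0.30707408 0.141     ] ang 104.09752306706817 th 0.018958682669174297
[0.44158468 0.3098443  0.33453357] [ 0.19353366 -0.00309853  0.00235843] 104.05364028306789
[[-0.01439644 -0.01106974 -0.04656657]
 [-0.01442632  0.01167782 -0.04661024]
 [-0.01444189 -0.01267533 -0.02168568]
 [-0.01447608  0.0133663  -0.02174484]]
[[ 0.09015217 -0.02848795 -0.05984609]
 [ 0.0900752   0.03008323 -0.05994072]]
```

The wrist view shows the bar at rows 163–180, level in the image and parallel to the jaws. By wrist ray its length is 203 mm (200 given) and its thickness 19 mm (18 given). Its middle is (0.444, 0.307), which agrees with the top view to about 2.5 mm. Lowering to about 10 mm above contact.

>>> {"api": "move_arm", "payload": {"increments": [0,0,0,0.005,-0.003,0.002,0.01,0,0,0,0.015,-0.003,0.002,0.01,0,0,0,0.03,-0.003,0.002,0.01,0,0,0,0.05,-0.003,0.002,0.01,0,0,0,0.07,-0.003,0.002,0.01,0,0,0,0.09,-0.003,0.002,0.01,0,0,0,0.11,-0.003,0.002,0.01,0,0,0,0.13,-0.003,0.002,0.01,0,0,0,0.145,-0.003,0.002,0.01,0,0,0,0.155,-0.003,0.002,0.01,0,0,0,0.16,-0.003,0.002,0.01,0,0,0,0.16,-0.003,0.002,0.01]}}

```text
time_s: 6.95
tcp_pos: [0.4446, 0.3065, 0.1742]
ee_rot: [[-0.002, -0.241, 0.971], [-0.002, 0.971, 0.241], [-1.0, -0.001, -0.002]]
wrist_force: [0.2, 0.2, -1.4]
gripper_width: 0.346
```

```bash
python3 - <<'E'
from h import *
s=r.sense();R=np.array(s['ee_rot']);print(s['tcp_pos'],s['wrist_force'],s['gripper_width']*87)
snap('scene','s5.png');snap('top','t5.png');C=cam('wrist');snap('wrist','w5.png')
np.savez('w5.npz',K=C[0],D=C[1],R=C[2],t=C[3]);print(r.sense()['tcp_pos'])
p=cv2.imread('pics/s5.png')[50:200,240:390];a=cv2.resize(p,(400,400),interpolation=cv2.INTER_CUBIC)
p=cv2.imread('pics/t5.png')[160:280,70:190];b=cv2.resize(p,(400,400),interpolation=cv2.INTER_CUBIC)
cv2.imwrite('pics/s5c.png',np.hstack([a,b]))
E
```

```text
[0.44455696 0.3065091  0.17423278] [ 0.16000645  0.16367787 -1.37234379] 30.08554131180817
[0.44538549 0.30783688 0.17653832]
```

View pics/s5c.png

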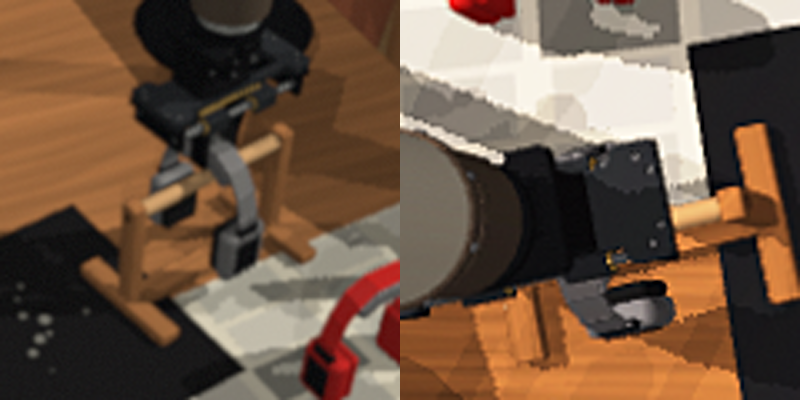

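View pics/w5.png

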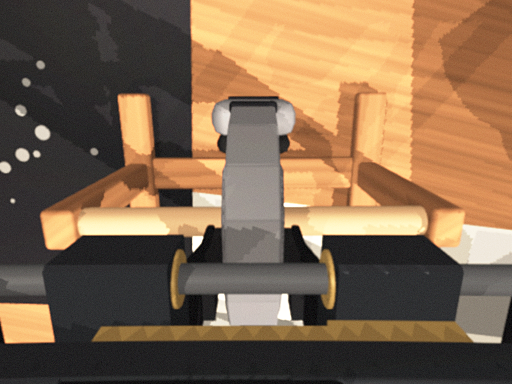

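```bash
python3 - <<'E'
from h import *
d=np.load('w5.npz');C=(d['K'],d['D'],d['R'],d['t'])
i=cv2.cvtColor(cv2.imread('pics/w5.png'),cv2.COLOR_BGR2GRAY)
for u in(200,300):print(u,i[200:242,u].tolist())
P=plane('',[(80,207.5),(427,207.5)],.141,C);s=r.sense();R=np.array(s['ee_rot'])
T=np.array(s['tcp_pos']);print((P-T)@R, T)
# predict top-silhouette row of an axis at TCP xy
for dz in(-.004,0,.004):
    p=[T+R[:,2]*(dz+ox)+R[:,1]*y+[0,0,.141-T[2]+oz] for y in(-.05,.05) for ox,oz in((-.009,0),(-.0065,.0065),(0,.009),(.009,0),(.0065,-.0065))]
    print(dz,proj('',p,C)[:,1].round(1),)
E
```

```text
200 [221, 222, 221, 224, 222, 222, 190, 153, 158, 169, 171, 183, 185, 184, 187, 191, 192, 193, 197, 200, 203, 208, 207, 209, 207, 204, 207, 205, 206, 201, 201, 196, 178, 161, 157, 175, 248, 255, 255, 255, 255, 255]
300 [203, 203, 202, 209, 245, 255, 252, 155, 128, 139, 146, 145, 150, 159, 167, 183, 185, 192, 201, 204, 208, 213, 217, 223, 226, 227, 224, 216, 201, 168, 131, 77, 47, 28, 14, 13, 13, 21, 19, 13, 23, 15]
[[ 0.03542267 -0.10245953 -0.01057517]
 [ 0.03561381  0.10189622 -0.010681  ]] [0.44538549 0.30783688 0.17653832]
-0.004 [203.4 211.  223.2 231.7 223.9 203.5 211.2 223.4 231.9 224.1]
0 [209.8 217.6 229.7 237.8 229.9 210.  217.7 229.9 238.  230. ]
0.004 [216.2 224.1 236.2 243.9 235.8 216.3 224.2 236.3 244.  236. ]
```

The observed bar edges put the bar within 1.5 mm across and 0.3 mm along of the TCP. Lowering slowly while watching the force.

>>> {"api": "move_arm", "payload": {"increments": [0,0,0,0.002,0,-0.001,0.01,0,0,0,0.004,0,-0.001,0.01,0,0,0,0.006,0,-0.001,0.01,0,0,0,0.007,0,-0.001,0.01,0,0,0,0.008,0,-0.001,0.01,0,0,0,0.008,0,-0.001,0.01,0,0,0,0.008,0,-0.001,0.01,0,0,0,0.008,0,-0.001,0.01]}}

```text
time_s: 7.77
tcp_pos: [0.4438, 0.3073, 0.1676]
ee_rot: [[0.0, -0.242, 0.97], [0.0, 0.97, 0.242], [-1.0, -0.0, 0.0]]
wrist_force: [-0.8, 0.8, -1.7]
gripper_width: 0.34
```

>>> {"api": "move_arm", "payload": {"increments": [0,0,0,0.0005,0,0,0.01,0,0,0,0.001,0,0,0.01,0,0,0,0.0015,0,0,0.01,0,0,0,0.002,0,0,0.01,0,0,0,0.002,0,0,0.01,0,0,0,0.002,0,0,0.01]}}

```text
time_s: 8.27
tcp_pos: [0.4438, 0.3073, 0.1655]
ee_rot: [[-0.0, -0.242, 0.97], [-0.0, 0.97, 0.242], [-1.0, -0.0, -0.0]]
wrist_force: [0.0, 0.2, -0.8]
gripper_width: 0.347
```

>>> {"api": "move_arm", "payload": {"increments": [0,0,0,0.0005,0,0,0.01,0,0,0,0.001,0,0,0.01,0,0,0,0.001,0,0,0.01,0,0,0,0.001,0,0,0.01,0,0,0,0.001,0,0,0.01]}}

```text
time_s: 8.68
tcp_pos: [0.4438, 0.3073, 0.1646]
ee_rot: [[0.0, -0.242, 0.97], [0.0, 0.97, 0.242], [-1.0, 0.0, 0.0]]
wrist_force: [0.6, 0.2, -2.7]
gripper_width: 0.345
```

>>> {"api": "move_arm", "payload": {"increments": [0,0,0,0.0005,0,0,0.01,0,0,0,0.001,0,0,0.01,0,0,0,0.001,0,0,0.01,0,0,0,0.001,0,0,0.01,0,0,0,0.001,0,0,0.01]}}

```text
time_s: 9.1
tcp_pos: [0.4437, 0.3073, 0.1635]
ee_rot: [[-0.0, -0.242, 0.97], [-0.0, 0.97, 0.242], [-1.0, -0.0, -0.0]]
wrist_force: [0.6, -0.6, -1.8]
gripper_width: 0.344
```

>>> {"api": "move_arm", "payload": {"increments": [0,0,0,0.0005,0,0,0.01,0,0,0,0.001,0,0,0.01,0,0,0,0.001,0,0,0.01,0,0,0,0.001,0,0,0.01,0,0,0,0.001,0,0,0.01]}}

```text
time_s: 9.52
tcp_pos: [0.4439, 0.3074, 0.1632]
ee_rot: [[0.001, -0.242, 0.97], [0.0, 0.97, 0.242], [-1.0, 0.0, 0.001]]
wrist_force: [-2.3, -0.8, 4.3]
gripper_width: 0.342
```

Contact at z = 0.163, where 0.1635 was expected; the vertical force swung from −2 N to +4 N. Easing 0.5 mm and opening.

>>> {"api": "move_arm", "payload": {"increments": [0,0,0,-0.0005,0,0,0.01,0,0,0,-0.0005,0,0,0.01,0,0,0,-0.0005,0,0,0.03,0,0,0,-0.0005,0,0,0.032,0,0,0,-0.0005,0,0,0.036,0,0,0,-0.0005,0,0,0.042,0,0,0,-0.0005,0,0,0.05,0,0,0,-0.0005,0,0,0.06,0,0,0,-0.0005,0,0,0.065,0,0,0,-0.0005,0,0,0.07,0,0,0,-0.0005,0,0,0.07]}}

```text
time_s: 10.43
tcp_pos: [0.4438, 0.3073, 0.163]
ee_rot: [[0.0, -0.242, 0.97], [0.0, 0.97, 0.242], [-1.0, 0.0, 0.0]]
wrist_force: [0.2, -0.7, -1.1]
gripper_width: 0.754
```

```bash
python3 - <<'E'
from h import *
s=r.sense();print(s['tcp_pos'],s['wrist_force'],s['gripper_width']*87)
snap('scene','s6.png');snap('wrist','w6.png')
p=cv2.imread('pics/s6.png')[50:200,240:390];a=cv2.resize(p,(400,400),interpolation=cv2.INTER_CUBIC)
p=cv2.imread('pics/w6.png')[60:260,156:356];b=cv2.resize(p,(400,400),interpolation=cv2.INTER_CUBIC)
cv2.imwrite('pics/s6c.png',np.hstack([a,b]))
E
```

```text
[0.44376291 0.30729622 0.16301721] [ 0.17704297 -0.73811594 -1.10826658] 65.59051093871011
```

View pics/s6c.png

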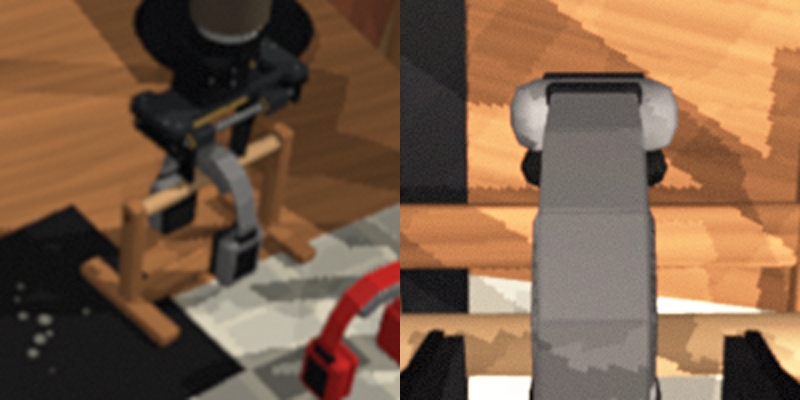

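The fingers are clear on both sides and the band rests on the bar. Withdrawing straight up.

>>> {"api": "move_arm", "payload": {"increments": [0,0,0,0,0,0,0.087,0,0,0,0,0,0,0.087,0,0,0,-0.005,0,0,0.087,0,0,0,-0.015,0,0,0.087,0,0,0,-0.03,0,0,0.087,0,0,0,-0.05,0,0,0.087,0,0,0,-0.075,0,0,0.087,0,0,0,-0.1,0,0,0.087,0,0,0,-0.125,0,0,0.087,0,0,0,-0.145,0,0,0.087,0,0,0,-0.15,0,0,0.087,0,0,0,-0.15,0,0,0.087]}}

```text
time_s: 11.53
tcp_pos: [0.4443, 0.3078, 0.3156]
ee_rot: [[0.003, -0.242, 0.97], [0.004, 0.97, 0.242], [-1.0, 0.003, 0.004]]
wrist_force: [-0.3, -0.4, -0.2]
gripper_width: 1.003
```

```bash
python3 - <<'E'
from h import *
s=r.sense();print(s['tcp_pos'],s['wrist_force'],s['gripper_width']*87)
snap('scene','s7.png');C=cam('wrist');snap('wrist','w7.png');np.savez('w7.npz',K=C[0],D=C[1],R=C[2],t=C[3])
p=cv2.imread('pics/s7.png')[50:200,240:390];a=cv2.resize(p,(400,400),interpolation=cv2.INTER_CUBIC)
p=cv2.imread('pics/w7.png')[60:260,156:356];b=cv2.resize(p,(400,400),interpolation=cv2.INTER_CUBIC)
cv2.imwrite('pics/s7c.png',np.hstack([a,b]))
E
```

```text
[0.44425818 0.30777654 0.31562845] [-0.31661272 -0.44082522 -0.24929468] 87.24787820050459
```

View pics/s7c.png

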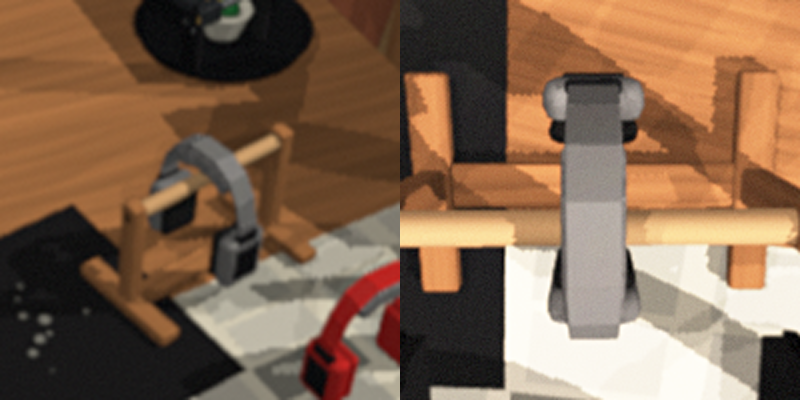

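>>> {"api": "move_arm", "payload": {"increments": [0,0,0,0,0,0,0.087,0,0,0,0,0,0,0.087,0,0,0,0,0,0,0.087,0,0,0,0,0,0,0.087,0,0,0,0,0,0,0.087,0,0,0,0,0,0,0.087,0,0,0,0,0,0,0.087,0,0,0,0,0,0,0.087,0,0,0,0,0,0,0.087,0,0,0,0,0,0,0.087,0,0,0,0,0,0,0.087,0,0,0,0,0,0,0.087]}}

```text
time_s: 12.63
tcp_pos: [0.4438, 0.3073, 0.3131]
ee_rot: [[0.0, -0.242, 0.97], [0.0, 0.97, 0.242], [-1.0, 0.0, 0.0]]
wrist_force: [-0.8, 0.1, 0.6]
gripper_width: 1.001
```

```bash
python3 - <<'E'
from h import *
snap('scene','s8.png');s=r.sense();C=cam('wrist');snap('wrist','w8.png')
a=cv2.imread('pics/s7.png').astype(int)[90:170,285:345];b=cv2.imread('pics/s8.png').astype(int)[90:170,285:345];print('scene diff',abs(a-b).mean(),np.percentile(abs(a-b),99))
p=cv2.imread('pics/w8.png')[80:240,136:376];cv2.imwrite('pics/w8c.png',cv2.resize(p,(800,533),interpolation=cv2.INTER_CUBIC))
# expected points if level & centred at bar mid
T=np.array([.4437,.3073,0]);th=np.radians(14.05);X=np.array([np.cos(th),np.sin(th),0]);Y=np.array([-X[1],X[0],0])
for n,f,cc in(('scene','s8',None),('w','w8',C)):
    i=cv2.imread(f'pics/{f}.png')
    ofs=(285,90) if n=='scene' else (186,80); h=85 if n=='scene' else 140
    i=cv2.resize(i[ofs[1]:ofs[1]+h,ofs[0]:ofs[0]+h],(560,560),interpolation=cv2.INTER_CUBIC)
    for sx in(-1,1):
        for sy in(-1,1):
            for a,bb,z in((.0725,.028,.028),(.0725,.028,.098),(.02,.015,.178)):
                q=(proj(n,T+sx*a*X+sy*bb*Y+[0,0,z],cc)[0]-ofs+.5)*560/h;cv2.circle(i,tuple(int(v) for v in q),4,(0,255,0),-1)
    cv2.imwrite(f'pics/chk8_{n}.png',i)
cv2.imwrite('pics/chk8.png',np.hstack([cv2.resize(cv2.imread(f'pics/chk8_{n}.png'),(400,400)) for n in('scene','w')]))
E
```

```text
scene diff 0.8371527777777777 3.0
```

View pics/chk8.png

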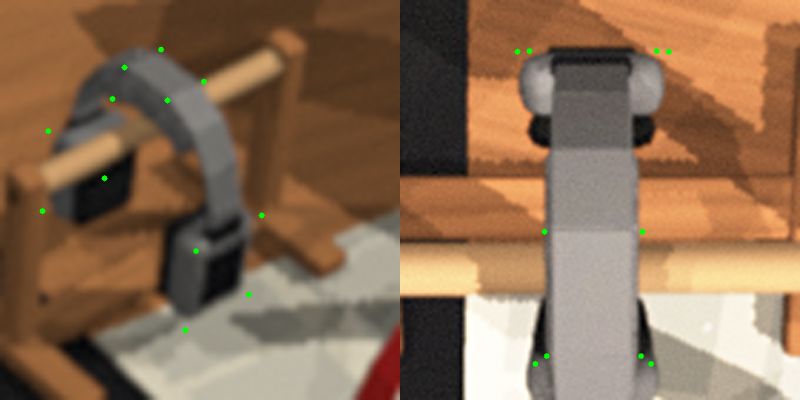

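View pics/s8.png

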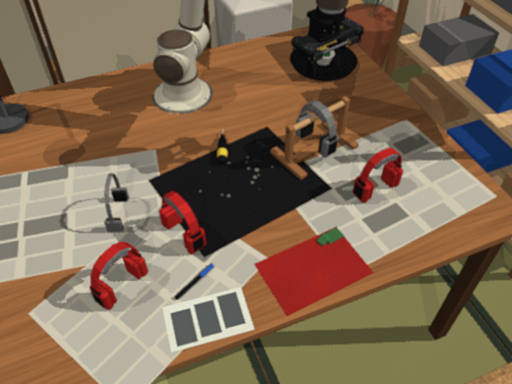

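The defenders hang still: the scene patch changed by only 0.8 grey levels over 1.1 s. They are square and centred, and the crown facet edge in the wrist view falls on the point predicted for a level pose. The slim headphones have not moved. Handing in.

```bash
python3 -c "
from station import r
print(r.finish_job(),r.sense()['time_s'])"
```

```text
the job is handed in; nothing more can be done
the job is handed in; nothing more can be done
```

The grey ear defenders now hang by the headband over the middle of the wooden bar, one cup on either side, and the job is handed in at about 12.7 s.

- **Handling:** I gripped the padded crown at 30 mm and lowered it slowly, touching the bar at a tool height of 0.163 m (0.1635 m expected). The vertical force changed by about 6 N at contact. I then opened the gripper and withdrew straight up.
- **Last checks:**
  - The defenders did not move over 1.1 s.
  - In the wrist view they look level, square to the bar and centred, to about 2 mm.
  - The gripper stood clear above, with its force reading near zero.
  - The slim headphones and the red headsets are where they were.
- **Disagreements:**
  - The top and wrist cameras differed by about 2.5 mm on where the bar's middle is.
  - The scene-camera overlay sat a few pixels off both before and after the move, which I put down to calibration.

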